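# Dip-gauge the waste canister in the safety cabinet

## Robot

A 6-joint arm with a two-finger parallel gripper is mounted at the origin on the work surface. World frame = base frame: x ahead of the robot, y to its left, z up, the work surface at z = 0. Lengths are in mm, angles in rad, forces in N, time in s.
With the tool pointing down it reaches from about 275 to 1000 mm from the base axis. Payload 8.4 kg.
Tool frame: the origin (TCP) lies between the finger pads; the fingertips stand r.finger_overhang ahead of it and the grasp point (between the pads) is the TCP (r.finger_overhang is the distance from the TCP to the fingertips, in mm); z points along the fingers, y is the line along which they close (so a half turn about z gives the same grasp; the last joint's range is limited). The gripper opens to 85 mm and grips with 20 to 120 N. Pads are 22 mm wide; open, the fingers measure 114 mm over their backs; the gripper's body (76 mm by 85 mm) begins 54 mm behind the grasp point. The pads swing forward as they close: fully open they stand 13 mm farther back than shut.
Start: joints at [1.343, 0.353, 1.633, -0, 1.155, -0.002], TCP at [139.927, 609.137, 250.281] pointing down, gripper open.
Joint ranges: [-2.63, 2.63], [-0.92, 2.1], [0.06, 2.66], [-1.3, 4.44], [0, 2.69], [-3.02, 3.02]. Speed limits (rad/s): [2.22, 2.22, 2.79, 3.14, 3.14, 3.14].

## Interface

Orientations are given as [roll, pitch, yaw] about the fixed x, y, z axes, in that order (R = Rz(yaw) Ry(pitch) Rx(roll)).
In Python, from rig import r, cams, sign_off gives the robot as it stands.
- The arm moves only by the shell command python3 -m crank 'ROWS' [FORCE]. ROWS is JSON, a list of rows, each a list of 7 numbers: the shift along the tool's x, y, z in m, then the turn, a rotation vector about the tool's x, y, z in rad, then the closure, from 0 (fully open) to 1 (shut). In form: [[dx, dy, dz, ax, ay, az, gripper], ...]. A call has 1 to 5 rows; each row is the pose to reach, as a shift and turn from the pose commanded when the call began, along the tool's axes at that moment; what a row does not reach only later rows make up. A row lasts 1/10 s, in which the tool goes at most 50 mm and 8.59 degrees, less where a joint would pass 70% of its speed; a pose out of reach is approached as far as the arm can. A call with a gripper value outside its range is refused whole. The fingers move at their own pace and stop on an object; FORCE is the grip in N (left out, the last holds). Time passes only in rows, so rows that repeat a pose let the fingers close. It gives the time, the measured TCP pose, the force, the opening and the grip force at its end, in the units of the state.
- r.sense(): the state, without advancing time (a new reading comes with each control period).
- cams.grab_frame(name): name is "side" or "top"; returns a dict with "image" (384x512x3 uint8, red, green, blue), "fx", "fy", "cx", "cy" (pixels), "D" ([k1, k2, p1, p2, k3] as OpenCV has them; the pictures are not rectified), "position" and "orientation" of the camera in the world. Camera axes: x right, y down, z forward; pixel columns grow to the right and rows downward; lengths in mm; the calibration is good to about 2 mm. A picture is of the moment at which its call begins. There is no depth.
- sign_off(): hands the job in; it is judged then, once.
The state is a dict: "clock": time; "qpos": joint angles; "qvel": joint speeds; "joint_efforts": joint torques, N m; "eef_pos": TCP position; "tcp_rot": TCP orientation; "contact_force": force on the tool from outside, world axes, zero at the start; "wrist_torque": the same for the moment, N m; "opening": opening from 0.0 (shut) to 1.0 (fully open); "grasp_force": force on a finger pad.
Only numpy, scipy, OpenCV 4.12 (cv2) and the standard library are available. Lean on these libraries where they do the work, as an engineer would, in place of code of your own. Each camera call takes 0.05 s, during which the arm holds its last target. There are 200 camera calls.

## Task

Take the gauge rod from its cradle and push its thin end through the eyelet and on down the sloping guide tube of the waste canister until the collar stops against the eyelet, then draw it right out again. Finish holding it: keep the rod level and still in the gripper with its tip over the middle of the white reading tile, about 5 to 12 cm above the tile, resting on nothing. Leave the tip box, the tube rack and the glass jar where they are.

Things in the scene. Friction and masses are not known exactly. Their poses are not given: they have to be found in the camera images.
- gauge_grip (a point): middle of the grip zone of the gauge rod, on its axis; x axis along the rod to the tip, z up. Black flat-sided handle 14 mm wide (y), 18 mm high (z), from 75 mm behind to 35 mm ahead of this point; collar's front face 51 mm ahead; tip 181 mm ahead. At the start it lies level in the cradle, axis 55 mm above the bench
- gauge_tip (a point): outermost point of the gauge rod's tip, on the rod axis 181 mm ahead of gauge_grip, 130 mm ahead of the collar's front face; same axes as gauge_grip
- gauge: the gauge rod, loose, about 0.12 kg, balanced near its origin; origin and axes as gauge_grip. Handle, then a steel disc collar 28 mm in diameter and 8 mm thick, then a straight steel rod 8 mm in diameter with dark ring marks and a round end
- cradle: fixed white cradle holding the gauge rod at the start: base 215 x 50 mm, 8 mm thick; notched rests 62 mm behind the origin and 115 mm ahead, up to 63 mm high, 32 mm wide, nothing between. Origin on the bench under gauge_grip; x axis the way the tip points. The rod lifts straight out
- canister: fixed white box with grey lid, 158 x 148 mm, 100 mm high, its middle 15 mm ahead of the origin, carrying eyelet and guide tube; a grey head block 149 mm high stands at the tube's low end. Origin on the bench, eyelet 110 mm behind it; z up; x axis points horizontally the way the rod goes in
- eyelet (a point): centre of the outer face of the rigid steel eyelet ring, 175 mm above the bench. x axis runs inward along the bore, 25 degrees downward; y level. Hole 18 mm, outside 36 mm, 8 mm thick. On the same axis the guide tube: bore 18 mm, outside 25 mm, from 38 to 136 mm in; a flat strut joins them underneath. Collar against the ring: tip 130 mm in
- tile_top (a point): centre of the top of the fixed white reading tile, 90 x 90 mm, 8 mm thick, lying flat on the bench; z up
- tip_box: bystander: loose box of pipette tips, green with clear lid, 120 x 85 mm, 90 mm high; origin at the centre of its underside
- tube_rack: bystander: loose black rack of capped tubes, 200 x 90 mm, 79 mm high; origin at the centre of its underside
- jar: bystander: loose glass jar, 72 mm in diameter, 97 mm high with a steel stick rising to 155 mm; origin at the centre of its underside
Things that resemble listed ones, but are neither listed nor needed, are in the scene too. What is shaped like the cradle but blue is not meant.

How it is judged (in metres and radians):
On the way, in this order (a step that is already met when the one before it is completed fails the run):
1. the rod's tip is through the eyelet (x of gauge_tip in the frame of eyelet above 0.012 m and y of gauge_tip in the frame of eyelet between -0.01 and 0.01 m and z of gauge_tip in the frame of eyelet between -0.01 and 0.01 m).
2. the rod is down the guide tube with the collar stopped against the eyelet (within 3.5 mm) (x of gauge_tip in the frame of eyelet above 0.1265 m and y of gauge_tip in the frame of eyelet between -0.01 and 0.01 m and z of gauge_tip in the frame of eyelet between -0.01 and 0.01 m and angle between the x axis of gauge_grip and the x axis of eyelet, either way round below 0.15 rad), for 0.1 s.
3. the rod is drawn right out of the eyelet, still in the gripper (x of gauge_tip in the frame of eyelet below -0.005 m and contact force between the fingers and gauge above 0.5 N).
At the end, for the whole second after the job is handed in: The gauge rod is held in the fingers, still (under 30 mm/s), touching nothing else, level within 8 degrees, its tip within 30 mm horizontally of the tile's centre and 20 to 150 mm above the tile's top (horizontal distance between gauge_tip and tile_top below 0.03 m and z of gauge_tip in the frame of tile_top between 0.02 and 0.15 m and angle between gauge_grip's own x axis and vertical between 1.43 and 1.71 rad and contact force between the fingers and gauge above 0.5 N and contact force between gauge and cradle below 0.05 N and contact force between gauge and canister below 0.05 N and contact force between gauge and tip_box below 0.05 N and contact force between gauge and tube_rack below 0.05 N and contact force between gauge and jar below 0.05 N and linear speed of gauge below 0.03 m/s); the arm keeps its last pose, push and grip.
It fails at once if the tip box, tube rack or jar is pushed more than 30 mm from its place (distance of any of tip_box, tube_rack, jar from where it was at the start of the episode above 0.03 m).
It also fails if it takes over 58 s, if anything falls off the work surface, if the arm or the gripper's body presses on something with over 40 N, if the wrist force passes 120 N, or if a joint passes its speed limit or range.

## Working session

There is one attempt and no reset: what is moved stays moved. The work goes in short steps, Python scripts to look and compute and a shell command to move; the robot and the scene stay as the last step left them, time stands still between calls to the robot, and variables do not carry over. Pictures are saved under pics/ and viewed, at most 10 in all, crops included, and the job is handed in when it is done.

```bash
ls; mkdir -p pics; python3 - <<'E'
from rig import r,cams
import cv2
print(r.sense(), r.finger_overhang)
for n in("side","top"):
    f=cams.grab_frame(n); cv2.imwrite(f"pics/{n}0.png",cv2.resize(f["image"][:,:,::-1],(800,600),interpolation=cv2.INTER_CUBIC)); print({k:v for k,v in f.items() if k!="image"})
E
```

```text
pics
{'clock': 0.0, 'qpos': array([ 1.34257742e+00,  3.53669105e-01,  1.63415653e+00, -2.56097753e-05,
        1.15520021e+00, -2.41620159e-03]), 'qvel': array([ 1.83982720e-03, -7.58846865e-04, -5.51717371e-05,  5.35126081e-04,
        2.84371576e-04, -7.63680053e-04]), 'joint_efforts': array([ 2.10513746e-03, -6.05243683e+01, -3.42061722e+01,  1.42768804e-04,
        9.42763902e-03, -1.89145629e-05]), 'eef_pos': array([139.84281859, 608.67851132, 249.53899327]), 'tcp_rot': array([-3.14015940e+00,  1.99519651e-05,  2.91580032e+00]), 'contact_force': array([-0.08693411, -0.61049014, -0.19542733]), 'wrist_torque': array([ 0.01415602, -0.04390123, -0.00843351]), 'grasp_force': 0.0, 'opening': 0.9946561171571786} 19.0
{'fx': 390.30890399535764, 'fy': 390.30890399535764, 'cx': 256.17996542379933, 'cy': 191.69191263823376, 'D': array([-0.09517815,  0.        ,  0.        ,  0.        ,  0.        ]), 'position': array([ 308.4856177 , -925.08413379,  911.937913  ]), 'orientation': array([-2.26844701,  0.01663482, -0.27139121])}
{'fx': 412.85762569391505, 'fy': 412.85762569391505, 'cx': 259.8898859229633, 'cy': 190.2118430773001, 'D': array([-0.13546231,  0.        ,  0.        ,  0.        ,  0.        ]), 'position': array([ 372.06490415,  -25.88826771, 1362.63997553]), 'orientation': array([-2.9987273 , -0.01547148, -1.57616286])}
```

View pics/side0.png

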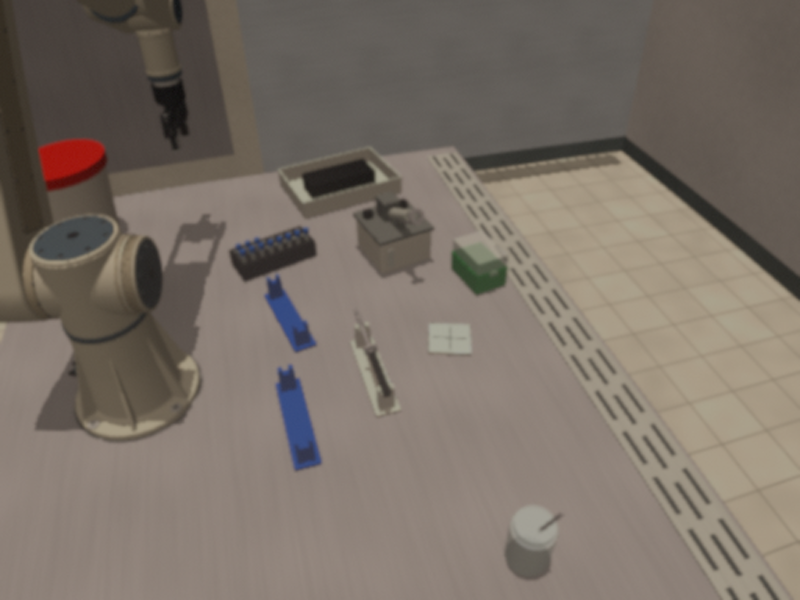

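View pics/top0.png

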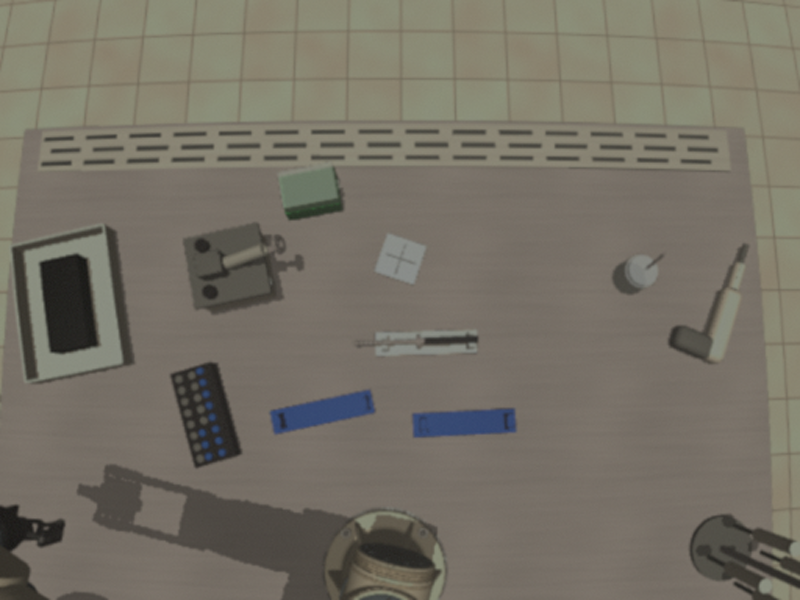

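Side view: white cradle with the rod at about (375,375), blue look-alikes at (290,315) and (298,420), tile (450,338), canister (393,240). Top view: rod tip (357,343), handle to (478,341), eyelet (280,243), tile (401,259). The white cradle at (426,343) is the one meant, since the blue ones at (322,411) and (465,422) are empty. I'll confirm that in enlarged crops.

```bash
cat > h.py <<'E'
import cv2,numpy as np
from scipy.spatial.transform import Rotation as R
from rig import r,cams
def rot(e): return R.from_euler('xyz',e).as_matrix()
def ray(f,uv):
    K=np.array([[f["fx"],0,f["cx"]],[0,f["fy"],f["cy"]],[0,0,1]])
    p=cv2.undistortPoints(np.array([[uv]],float),K,f["D"])[0,0]
    d=rot(f["orientation"])@[p[0],p[1],1]; return f["position"],d
def onz(f,uv,z):
    o,d=ray(f,uv); return o+d*(z-o[2])/d[2]
def proj(f,P):
    K=np.array([[f["fx"],0,f["cx"]],[0,f["fy"],f["cy"]],[0,0,1]])
    Rc=rot(f["orientation"]).T
    return cv2.projectPoints(np.atleast_2d(P).astype(float),cv2.Rodrigues(Rc)[0],-Rc@f["position"],K,f["D"])[0][:,0]
def tri(pairs):
    A=np.zeros((3,3));b=np.zeros(3)
    for f,uv in pairs:
        o,d=ray(f,uv);d=d/np.linalg.norm(d);M=np.eye(3)-np.outer(d,d);A+=M;b+=M@o
    return np.linalg.solve(A,b)
def crop(f,x,y,w,h,s,name):
    cv2.imwrite(name,cv2.resize(f["image"][y:y+h,x:x+w,::-1],None,fx=s,fy=s,interpolation=cv2.INTER_CUBIC))
E
python3 - <<'E'
from h import *
t=cams.grab_frame("top");s=cams.grab_frame("side")
crop(t,112,132,200,110,4,"pics/tc.png"); crop(s,215,120,100,150,4,"pics/sc.png")
E
```

```text
(no output)
```

View pics/tc.png

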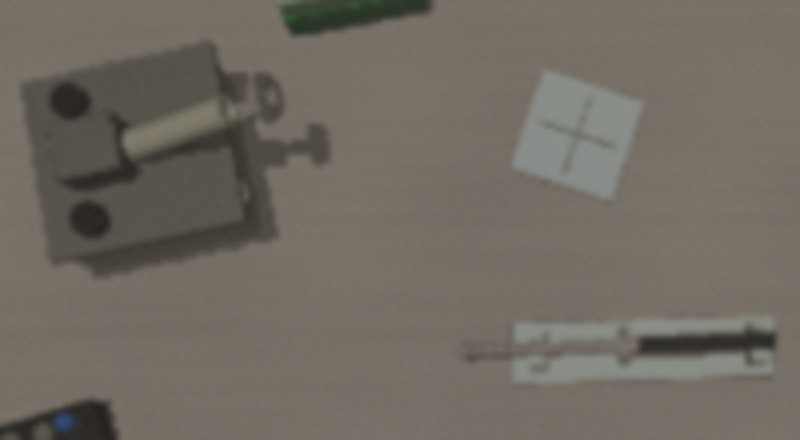

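View pics/sc.png

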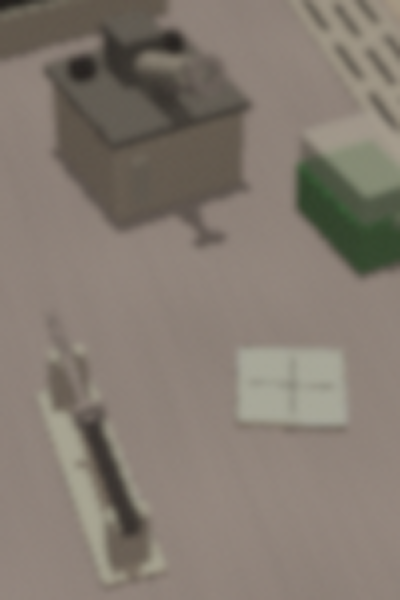

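Top crop: rod tip (463,352), collar (625,346), handle end (776,339), eyelet (268,97), lid corners (22,84),(212,42),(245,222),(52,262), tile cross (578,135). The white cradle holding the rod is confirmed. Side crop: eyelet about (205,78), tile cross (292,385), lid corners (45,68),(115,145),(250,103).

```bash
cat >> h.py <<'E'
def tp(u,v): return (112+(u+.5)/4-.5,132+(v+.5)/4-.5)
def sp(u,v): return (215+(u+.5)/4-.5,120+(v+.5)/4-.5)
E
python3 - <<'E'
from h import *
np.set_printoptions(precision=1,suppress=True)
t=cams.grab_frame("top");s=cams.grab_frame("side")
tip=onz(t,tp(463,352),55);col=onz(t,tp(625,346),55);end=onz(t,tp(776,339),60)
print(tip,col,end,np.linalg.norm(tip-col),np.linalg.norm((col-end)[:2]))
cr=[onz(t,tp(*c),8) for c in [(513,322),(513,383),(774,378),(774,317)]];print("cradle",cr,np.mean(cr,0))
d=(tip-end)[:2];print("rod yaw",np.arctan2(d[1],d[0]), "cr",[np.arctan2(*(a-b)[1::-1]) for a,b in((cr[0],cr[3]),(cr[1],cr[2]))])
print("tile",onz(t,tp(578,135),8),onz(s,sp(292,385),8),tri([(t,tp(578,135)),(s,sp(292,385))]))
L=[onz(t,tp(*c),100) for c in [(22,84),(212,42),(245,222),(52,262)]];print("lid",L,np.mean(L,0),[np.linalg.norm(L[i]-L[i-1]) for i in range(4)])
print("side lid",[onz(s,sp(*c),100) for c in[(45,68),(115,145),(250,103)]])
for a,b in((0,1),(3,2),(1,2),(0,3)): print(np.arctan2(*(L[a]-L[b])[1::-1])) 
print("eye",onz(t,tp(268,97),175),onz(s,sp(205,78),175),tri([(t,tp(268,97)),(s,sp(205,78))]))
E
```

```text
[466.2  56.4  55. ] [470.5 -72.   55. ] [ 475.1 -191.7   60. ] 128.47653689688843 119.77176117296267
cradle [array([494.2,  18.4,   8. ]), array([444.1,  18.3,   8. ]), array([ 447., -196.,    8.]), array([ 497.4, -197. ,    8. ])] [470.7 -89.1   8. ]
rod yaw 1.6063716566087198 cr [np.float64(1.5856205656485296), np.float64(1.5846666610136522)]
tile [650.8 -35.7   8. ] [650.3 -34.    8. ] [650.1 -35.7   9.7]
lid [array([675.5, 405.8, 100. ]), array([708.1, 253.9, 100. ]), array([564.1, 223.5, 100. ]), array([533.2, 374.9, 100. ])] [620.2 314.5 100. ] [np.float64(145.58738495607668), np.float64(155.32638634505543), np.float64(147.15756054320434), np.float64(154.52572376884606)]
side lid [array([531.4, 369.2, 100. ]), array([564.9, 220.9, 100. ]), array([703.8, 251.2, 100. ])]
1.7825715672468248
1.7724146153102114
0.20816818822890115
0.2136835757251577
eye [646.  194.1 175. ] [641.9 191.9 175. ] [644.5 194.7 173.4]
```

```bash
cat >> h.py <<'E'
def delta(p,yaw,pitch=0):
    "tool-frame shift (m) and rotvec to bring TCP to p, tool x along yaw, nose down by pitch"
    s=r.sense(); R0=rot(s["tcp_rot"]); c,n=np.cos(pitch),np.sin(pitch)
    x=np.array([np.cos(yaw)*c,np.sin(yaw)*c,-n]); y=np.array([np.sin(yaw),-np.cos(yaw),0]); R1=np.c_[x,y,np.cross(x,y)]
    return np.round(R0.T@(np.array(p)-s["eef_pos"])/1000,4), np.round(R.from_matrix(R0.T@R1).as_rotvec(),4)
E
python3 -c "
from h import *
print(delta([471.5,-119,200],1.59))"
```

```text
(array([-0.4862, -0.6352,  0.0503]), array([-4.0000e-04,  3.0000e-04,  1.3258e+00]))
```

```bash
python3 -m crank '[[-0.03,-0.04,0,0,0,0.14,0],[-0.06,-0.08,0,0,0,0.28,0],[-0.09,-0.12,0,0,0,0.42,0],[-0.12,-0.16,0,0,0,0.56,0],[-0.15,-0.2,0,0,0,0.7,0]]'
python3 -c "
from h import *
print(delta([471.5,-119,200],1.59))"
```

```text
clock: 0.8
eef_pos: [241.7, 378.8, 250.3]
tcp_rot: [3.141, 0.0, 2.211]
contact_force: [2.2, 0.1, -0.3]
opening: 0.998
grasp_force: 0.0
(array([-0.5366, -0.1129,  0.0503]), array([ 4.000e-04, -1.000e-04,  6.207e-01]))
```

```bash
python3 -m crank '[[-0.048,-0.01,0,0,0,0.12,0],[-0.096,-0.02,0,0,0,0.24,0],[-0.144,-0.03,0,0,0,0.36,0],[-0.192,-0.04,0,0,0,0.48,0],[-0.24,-0.05,0,0,0,0.62,0]]'
python3 -c "
from h import *
print(delta([471.5,-119,200],1.59))"
```

```text
clock: 1.3
eef_pos: [346.1, 157.0, 250.7]
tcp_rot: [3.14, -0.0, 1.591]
contact_force: [1.6, 0.4, 0.3]
opening: 1.002
grasp_force: 0.0
(array([-0.2785,  0.1197,  0.0507]), array([ 0.0011, -0.0005,  0.0012]))
```

```bash
python3 -m crank '[[-0.045,0.02,0.01,0,0,0,0],[-0.09,0.04,0.02,0,0,0,0],[-0.135,0.06,0.03,0,0,0,0],[-0.18,0.08,0.04,0,0,0,0],[-0.225,0.1,0.05,0,0,0,0]]'
python3 -m crank '[[-0.04,0.015,0,0,0,0,0],[-0.0535,0.0197,0,0,0,0,0],[-0.0535,0.0197,0,0,0,0,0]]'
python3 - <<'E'
from h import *
t=cams.grab_frame("top");s=cams.grab_frame("side")
a=t["image"][185:255,215:325,::-1]; b=s["image"][180:280,205:275,::-1]
a=cv2.resize(a,(660,420),interpolation=3)
cv2.imwrite("pics/g1.png",cv2.hconcat([cv2.resize(t["image"][195:245,222:312,::-1],(450,250),interpolation=3),cv2.resize(s["image"][200:270,215:265,::-1],(350,490),interpolation=3)[:250*1]]) if 0 else a)
print(delta([471.5,-119,200],1.59), proj(t,[[471.5,-119,181]]),proj(s,[[471.5,-119,181]]))
crop(s,205,150,90,120,5,"pics/g2.png")
E
```

```text
clock: 1.8
eef_pos: [451.3, -64.8, 200.4]
tcp_rot: [3.141, 0.0, 1.595]
contact_force: [0.1, 0.7, -0.1]
opening: 0.997
grasp_force: 0.0
clock: 2.1
eef_pos: [472.3, -117.0, 200.4]
tcp_rot: [3.141, 0.0, 1.593]
contact_force: [-0.3, 0.4, -0.7]
opening: 1.001
grasp_force: 0.0
(array([-0.0042,  0.0003,  0.0004]), array([-0.0008, -0.0006,  0.0052])) [[285.74271767 214.40306181]] [[239.53341727 203.71970816]]
```

View pics/g2.png

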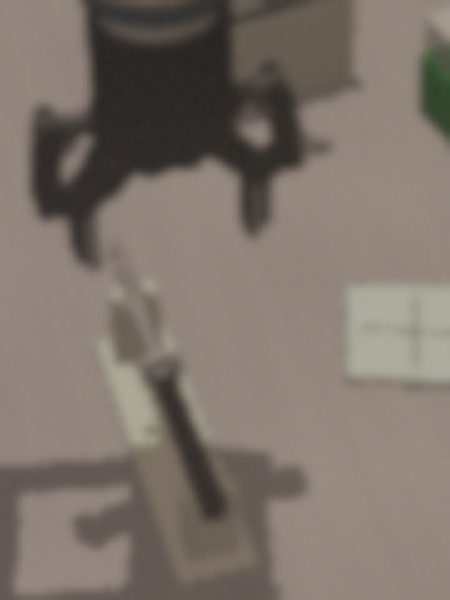

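The gripper stands open above the rod: fingertips at (90,255) and (252,225), handle from (165,380) to (212,510), in line with the gripper. Going down to grip.

```bash
python3 -m crank '[[-0.002,0,0.04,0,0,0,0],[-0.002,0,0.08,0,0,0,0],[-0.002,0,0.12,0,0,0,0],[-0.002,0,0.145,0,0,0,0],[-0.002,0,0.145,0,0,0,0]]' 60
python3 -m crank '[[0,0,0,0,0,0,0.5],[0,0,0,0,0,0,1],[0,0,0,0,0,0,1],[0,0,0,0,0,0,1],[0,0,0,0,0,0,1]]' 60
python3 -m crank '[[0,0,0,0,0,0,1],[0,0,0,0,0,0,1],[0,0,0,0,0,0,1]]'
```

```text
clock: 2.7
eef_pos: [469.0, -115.3, 53.2]
tcp_rot: [-3.136, -0.002, 1.598]
contact_force: [0.8, 0.7, 0.2]
opening: 1.0
grasp_force: 0.0
clock: 3.2
eef_pos: [472.3, -117.6, 56.3]
tcp_rot: [3.14, 0.0, 1.596]
contact_force: [-1.2, 3.1, 20.2]
opening: 0.152
grasp_force: 61.2
clock: 3.5
eef_pos: [472.4, -117.7, 56.4]
tcp_rot: [3.14, 0.0, 1.595]
contact_force: [-1.0, 1.2, 8.4]
opening: 0.152
grasp_force: 58.4
```

```bash
python3 -m crank '[[0,0,-0.03,0,0,0,1],[0,0,-0.07,0,0,0,1],[0,0,-0.115,0,0,0,1],[0,0,-0.16,0,0,0,1],[0,0,-0.2,0,0,0,1]]' 100
python3 - <<'E'
from h import *
e=np.array([645,193,175]);d=np.array([np.cos(1.78)*np.cos(np.radians(25)),np.sin(1.78)*np.cos(np.radians(25)),-np.sin(np.radians(25))])
print(r.sense()["grasp_force"],e-216*d,delta(e-216*d,1.78,np.radians(25)))
E
```

```text
clock: 4.0
eef_pos: [471.6, -117.6, 258.0]
tcp_rot: [3.141, 0.0, 1.595]
contact_force: [1.1, 0.1, -1.3]
opening: 0.145
grasp_force: 97.6
97.61029958724976 [685.65614834   1.50580437 266.28554454] (array([ 0.1138,  0.2169, -0.0081]), array([-0.0392, -0.4347, -0.1818]))
```

```bash
python3 -m crank '[[0.018,0.035,-0.01,-0.006,-0.07,-0.03,1],[0.04,0.08,-0.01,-0.014,-0.16,-0.067,1],[0.063,0.122,-0.01,-0.022,-0.245,-0.102,1],[0.086,0.165,-0.01,-0.03,-0.33,-0.138,1],[0.105,0.205,-0.008,-0.037,-0.41,-0.172,1]]'
python3 -m crank '[[0,0,0,0,0,0,1],[0,0,0,0,0,0,1],[0,0,0,0,0,0,1]]'
python3 - <<'E'
from h import *
a=np.radians(25)
e=np.array([645,193,175]);d=np.array([np.cos(1.78)*np.cos(a),np.sin(1.78)*np.cos(a),-np.sin(a)])
print(delta(e-216*d,1.78,a))
s0=r.sense(); t=cams.grab_frame("top");s=cams.grab_frame("side")
x=rot(s0["tcp_rot"])[:,0];tip=s0["eef_pos"]+181*x
print("pred tip",tip,x,proj(t,[tip,e]),proj(s,[tip,e]))
A=cv2.resize(t["image"][135:210,140:240,::-1],(800,600),interpolation=3);cv2.imwrite("pics/i1.png",A)
B=cv2.resize(s["image"][110:185,225:325,::-1],(800,600),interpolation=3);cv2.imwrite("pics/i2.png",B)
E
```

```text
clock: 4.5
eef_pos: [676.0, -5.7, 264.2]
tcp_rot: [3.138, 0.414, 1.771]
contact_force: [0.0, -0.4, -1.4]
opening: 0.144
grasp_force: 97.9
clock: 4.8
eef_pos: [673.2, -8.0, 263.4]
tcp_rot: [3.142, 0.411, 1.77]
contact_force: [-0.4, 0.4, -1.5]
opening: 0.144
grasp_force: 98.2
(array([ 0.0052,  0.0141, -0.0054]), array([-0.0043, -0.0257, -0.0095]))
pred tip [640.46749811 154.641147   191.09853295] [-0.18101756  0.89880931 -0.39921732] [[191.08012865 156.39605609]
 [178.99797401 156.18822908]] [[268.61175727 140.79889756]
 [266.64132613 138.82981388]]
```

View pics/i1.png

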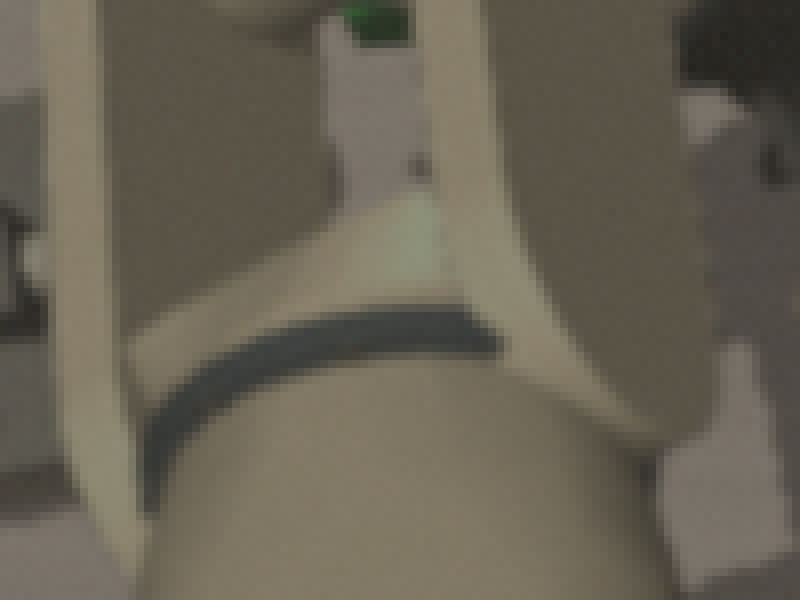

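View pics/i2.png

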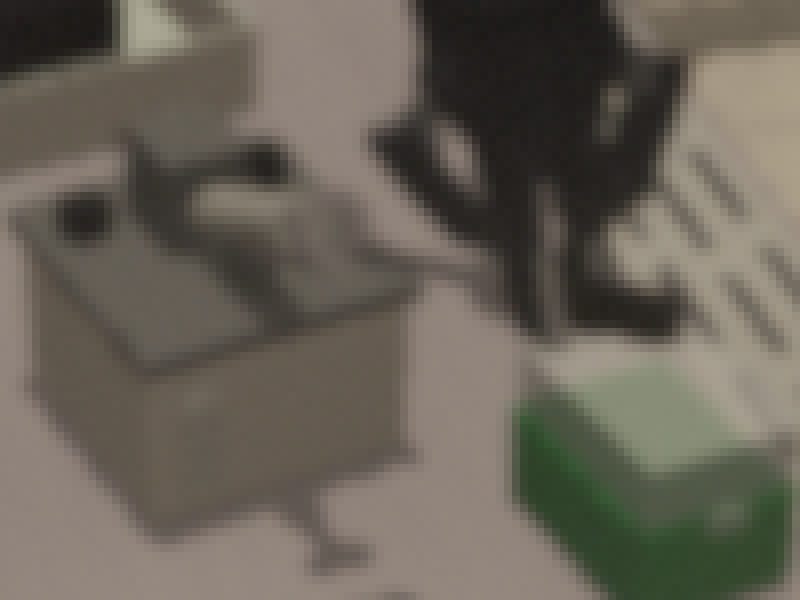

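The side view shows the rod running from the collar at (490,285) to its tip near (360,250), just in front of the ring at (325,232). The top view is blocked by the arm. This agrees with the predicted tip at (349,246). I'll align on the axis with the tip about 15 mm short.

```bash
cat >> h.py <<'E'
A25=np.radians(25);YAW=1.78
E=np.array([645.3,193,175]);D=np.array([np.cos(YAW)*np.cos(A25),np.sin(YAW)*np.cos(A25),-np.sin(A25)])
Y=np.array([np.sin(YAW),-np.cos(YAW),0]);Z=np.cross(D,Y)
def goal(x): return E+(x-181)*D-1.4*Z   # tip at depth x
def st():
    s=r.sense();R0=rot(s["tcp_rot"]);p=s["eef_pos"]+1.4*R0[:,2];tip=p+181*R0[:,0]
    print("tip in eyelet",np.round(np.array([D,Y,Z])@(tip-E),1),"grip",np.round(np.array([D,Y,Z])@(p-E),1),"F",np.round(np.array([D,Y,Z])@s["contact_force"],1))
E
python3 -c "
from h import *
st();print(delta(goal(-15),YAW,A25))"
```

```text
tip in eyelet [-40.8 -12.5   1.8] grip [-221.7  -14.4    6.5] F [-0.1  0.   1. ]
(array([ 0.026 ,  0.0141, -0.0058]), array([-0.0034, -0.0255, -0.0108]))
```

```bash
python3 -m crank '[[0.006,0.014,-0.0055,-0.003,-0.0255,-0.01,1],[0.006,0.0141,-0.0058,-0.0034,-0.0255,-0.0108,1],[0.016,0.0141,-0.0058,-0.0034,-0.0255,-0.0108,1],[0.026,0.0141,-0.0058,-0.0034,-0.0255,-0.0108,1],[0.026,0.0141,-0.0058,-0.0034,-0.0255,-0.0108,1]]'
python3 -m crank '[[0,0,0,0,0,0,1],[0,0,0,0,0,0,1]]'
python3 - <<'E'
from h import *
st();print(delta(goal(-15),YAW,A25))
f=[cams.grab_frame("side") for _ in range(6)];s=f[0];st();print(delta(goal(-15),YAW,A25))
s["image"]=np.mean([g["image"].astype(float) for g in f],0).astype(np.uint8)
crop(s,245,115,60,45,13,"pics/j.png")
P=[E-15*D,E,E+18*Y,E-18*Y,E+18*Z,E-18*Z,E+38*D,E+136*D,E-130*D-15*D]
print((proj(s,P)-[245,115]+.5)*13-.5)
E
```

```text
clock: 5.4
eef_pos: [682.0, 22.3, 257.4]
tcp_rot: [-3.14, 0.436, 1.783]
contact_force: [0.2, -1.1, -1.6]
opening: 0.145
grasp_force: 98.2
clock: 5.6
eef_pos: [682.8, 20.9, 258.5]
tcp_rot: [-3.141, 0.437, 1.782]
contact_force: [-0.3, 0.3, -0.9]
opening: 0.14
grasp_force: 98.2
tip in eyelet [-13.9   0.6   0.2] grip [-1.949e+02  9.000e-01  1.000e-01] F [ 0.7 -0.2  0.7]
(array([-0.0011, -0.0009, -0.0001]), array([0.0006, 0.0005, 0.0018]))
tip in eyelet [-14.    0.7   0.2] grip [-1.95e+02  9.00e-01  1.00e-01] F [-0.2 -0.1  1.5]
(array([-0.001 , -0.0009, -0.0001]), array([0.0006, 0.0004, 0.0014]))
[[312.8583786  319.32497153]
 [288.40122078 315.61340058]
 [346.57766663 298.37636992]
 [229.67312381 333.0318929 ]
 [301.89187649 379.99450661]
 [274.8102929  250.7979112 ]
 [228.52921476 306.54093726]
 [ 86.70568646 285.12731228]
 [546.84070986 354.99670005]]
```

View pics/j.png

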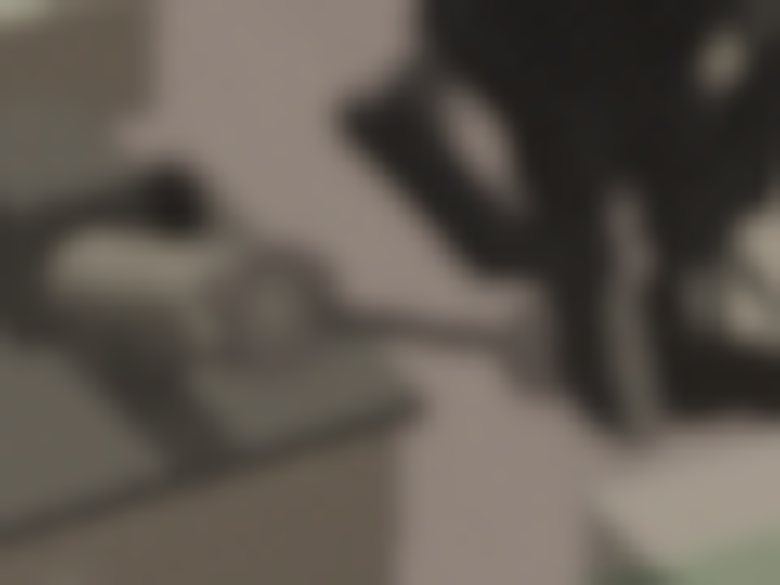

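The ring centre is at about (270,312), roughly 12 px left of the predicted spot, and the rod line runs (345,320)–(510,345), close to its prediction. That suggests the eyelet lies about 2 mm towards −y of my estimate. I'll shift by that, then advance slowly and watch the side forces.

```bash
sed -i 's/^E=np.array.*;D=/E=np.array([643.3,192.6,175]);D=/' h.py
python3 -m crank '[[0,-0.0025,0,0,0,0.0015,1],[0.005,-0.0025,0,0,0,0.0015,1],[0.01,-0.0025,0,0,0,0.0015,1],[0.015,-0.0025,0,0,0,0.0015,1],[0.02,-0.0025,0,0,0,0.0015,1]]'
python3 -c "
from h import *
st()"
python3 -m crank '[[0.005,0,0,0,0,0,1],[0.01,0,0,0,0,0,1],[0.015,0,0,0,0,0,1],[0.015,0,0,0,0,0,1]]'
python3 -c "
from h import *
st();cams.grab_frame('side');cams.grab_frame('side');st()"
```

```text
clock: 6.4
eef_pos: [676.4, 38.8, 249.7]
tcp_rot: [3.141, 0.437, 1.781]
contact_force: [-0.7, 0.4, -0.8]
opening: 0.142
grasp_force: 98.2
tip in eyelet [6.8 0.4 0.2] grip [-174.2    0.4    0.2] F [ 0.9 -0.6  0.5]
clock: 6.8
eef_pos: [673.5, 52.1, 243.2]
tcp_rot: [-3.141, 0.436, 1.781]
contact_force: [-0.2, 0.7, -1.7]
opening: 0.14
grasp_force: 98.2
tip in eyelet [21.9  0.2  0.3] grip [-159.1    0.3    0.3] F [ 1.4 -0.1  1.2]
tip in eyelet [21.3  0.4  0.2] grip [-159.7    0.5    0.2] F [1.1 0.1 1.1]
```

```bash
python3 -m crank '[[0.006,0,0,0,0,0,1],[0.012,0,0,0,0,0,1],[0.018,0,0,0,0,0,1],[0.024,0,0,0,0,0,1],[0.03,0,0,0,0,0,1]]'
python3 -c "
from h import *
st()"
python3 -m crank '[[0.008,0,0,0,0,0,1],[0.016,0,0,0,0,0,1],[0.024,0,0,0,0,0,1],[0.032,0,0,0,0,0,1],[0.04,0,0,0,0,0,1]]'
python3 -c "
from h import *
st()"
```

```text
clock: 7.4
eef_pos: [667.9, 78.6, 230.7]
tcp_rot: [3.141, 0.437, 1.78]
contact_force: [-0.5, 0.4, -0.9]
opening: 0.141
grasp_force: 98.2
tip in eyelet [51.8  0.3  0.3] grip [-129.2    0.4    0.2] F [ 0.8 -0.4  0.6]
clock: 7.9
eef_pos: [660.4, 114.2, 213.8]
tcp_rot: [3.141, 0.437, 1.78]
contact_force: [-0.0, -0.8, -0.9]
opening: 0.147
grasp_force: 98.2
tip in eyelet [91.9  0.4  0.2] grip [-89.1   0.4   0.2] F [-0.3 -0.2  1.1]
```

```bash
python3 -m crank '[[0.007,0,0,0,0,0,1],[0.014,0,0,0,0,0,1],[0.021,0,0,0,0,0,1],[0.028,0,0,0,0,0,1],[0.03,0,0,0,0,0,1]]'
python3 -c "
from h import *
st()"
python3 -m crank '[[0.002,0,0,0,0,0,1],[0.004,0,0,0,0,0,1],[0.005,0,0,0,0,0,1],[0.005,0,0,0,0,0,1]]'
python3 -c "
from h import *
st()"
```

```text
clock: 8.4
eef_pos: [654.6, 140.8, 200.9]
tcp_rot: [-3.142, 0.437, 1.781]
contact_force: [-0.8, -0.0, -1.7]
opening: 0.147
grasp_force: 98.2
tip in eyelet [122.    0.2   0.4] grip [-59.    0.3   0.3] F [ 0.8 -0.8  1.4]
clock: 8.8
eef_pos: [653.9, 144.5, 199.3]
tcp_rot: [3.141, 0.437, 1.78]
contact_force: [-0.2, -0.2, -1.6]
opening: 0.143
grasp_force: 98.2
tip in eyelet [126.1   0.4   0.3] grip [-54.9   0.4   0.2] F [ 0.5 -0.2  1.5]
```

```bash
python3 -m crank '[[0.001,0,0,0,0,0,1],[0.002,0,0,0,0,0,1],[0.003,0,0,0,0,0,1],[0.003,0,0,0,0,0,1]]'
python3 -c "
from h import *
st()"
python3 -m crank '[[0.001,0,0,0,0,0,1],[0.002,0,0,0,0,0,1],[0.003,0,0,0,0,0,1],[0.003,0,0,0,0,0,1]]'
python3 -c "
from h import *
st()"
```

```text
clock: 9.2
eef_pos: [653.3, 147.3, 197.9]
tcp_rot: [3.141, 0.437, 1.78]
contact_force: [0.4, 0.2, -0.9]
opening: 0.144
grasp_force: 98.2
tip in eyelet [129.2   0.4   0.3] grip [-51.8   0.4   0.2] F [0.5 0.4 0.7]
clock: 9.6
eef_pos: [653.3, 147.7, 197.9]
tcp_rot: [3.141, 0.441, 1.78]
contact_force: [1.0, -10.5, 4.0]
opening: 0.14
grasp_force: 98.2
tip in eyelet [129.7   0.5   0.9] grip [-51.3   0.5   0.1] F [-11.2  -1.2   0.8]
```

The collar has stopped against the ring: 11 N of axial force at a computed depth of 129.7 mm, against the expected 130. I'll press slightly more, hold, then draw the rod out.

```bash
python3 -m crank '[[0.001,0,0,0,0,0,1],[0.0015,0,0,0,0,0,1],[0.0015,0,0,0,0,0,1],[0.0015,0,0,0,0,0,1]]'
python3 -c "
from h import *
st()"
python3 -m crank '[[-0.006,0,0,0,0,0,1],[-0.014,0,0,0,0,0,1],[-0.022,0,0,0,0,0,1],[-0.03,0,0,0,0,0,1],[-0.04,0,0,0,0,0,1]]'
python3 -c "
from h import *
st()"
```

```text
clock: 10.0
eef_pos: [653.3, 147.8, 197.9]
tcp_rot: [3.141, 0.443, 1.779]
contact_force: [1.6, -15.2, 6.8]
opening: 0.144
grasp_force: 98.3
tip in eyelet [129.7   0.6   1.2] grip [-51.3   0.5   0.1] F [-16.7  -1.6   0.3]
clock: 10.5
eef_pos: [660.1, 115.3, 213.2]
tcp_rot: [3.141, 0.437, 1.78]
contact_force: [0.4, 0.4, -1.3]
opening: 0.143
grasp_force: 98.2
tip in eyelet [93.2  0.3  0.2] grip [-87.8   0.4   0.2] F [0.8 0.5 1. ]
```

```bash
python3 -m crank '[[-0.01,0,0,0,0,0,1],[-0.022,0,0,0,0,0,1],[-0.034,0,0,0,0,0,1],[-0.046,0,0,0,0,0,1],[-0.058,0,0,0,0,0,1]]'
python3 -m crank '[[-0.012,0,0,0,0,0,1],[-0.03,0,0,0,0,0,1],[-0.05,0,0,0,0,0,1],[-0.07,0,0,0,0,0,1],[-0.09,0,0,0,0,0,1]]'
python3 -c "
from h import *
st();print(r.sense()['grasp_force'])
y=1.6
for z in (200,98): print(delta([650.5-181*np.cos(y),-35.7-181*np.sin(y),z],y))"
```

```text
clock: 11.0
eef_pos: [671.2, 63.3, 238.1]
tcp_rot: [3.141, 0.437, 1.78]
contact_force: [-0.2, 0.0, -1.0]
opening: 0.148
grasp_force: 98.2
clock: 11.5
eef_pos: [688.1, -17.0, 276.4]
tcp_rot: [3.141, 0.437, 1.78]
contact_force: [0.1, 0.1, -2.2]
opening: 0.136
grasp_force: 98.2
tip in eyelet [-56.1   0.3   0.2] grip [-2.371e+02  3.000e-01  1.000e-01] F [1.  0.1 2. ]
98.22283029556274
(array([-0.1385, -0.0732,  0.1489]), array([0.0398, 0.4357, 0.1774]))
(array([-0.0953, -0.0732,  0.2414]), array([0.0398, 0.4357, 0.1774]))
```

```bash
python3 -m crank '[[-0.02,-0.01,0.02,0.006,0.06,0.025,1],[-0.045,-0.024,0.048,0.013,0.14,0.057,1],[-0.07,-0.037,0.075,0.02,0.22,0.09,1],[-0.095,-0.05,0.102,0.027,0.3,0.122,1],[-0.118,-0.062,0.127,0.034,0.372,0.151,1]]'
python3 -m crank '[[0,0,0,0,0,0,1],[0,0,0,0,0,0,1]]'
python3 -c "
from h import *
y=1.6
print(delta([650.5-181*np.cos(y),-35.7-181*np.sin(y),98],y))"
```

```text
clock: 12.0
eef_pos: [660.4, -188.1, 210.8]
tcp_rot: [3.135, 0.061, 1.625]
contact_force: [0.0, -0.2, -0.8]
opening: 0.144
grasp_force: 98.1
clock: 12.2
eef_pos: [660.1, -187.8, 210.2]
tcp_rot: [3.137, 0.064, 1.623]
contact_force: [-0.8, 0.5, -1.3]
opening: 0.142
grasp_force: 98.2
(array([-0.0214, -0.0063,  0.1138]), array([0.005 , 0.0639, 0.0236]))
```

```bash
python3 -m crank '[[-0.006,-0.002,0.022,0.002,0.02,0.008,1],[-0.013,-0.004,0.05,0.003,0.04,0.016,1],[-0.0214,-0.0063,0.08,0.005,0.064,0.0236,1],[-0.0214,-0.0063,0.103,0.005,0.064,0.0236,1],[-0.0214,-0.0063,0.1138,0.005,0.064,0.0236,1]]'
python3 -m crank '[[0,0,0,0,0,0,1],[0,0,0,0,0,0,1],[0,0,0,0,0,0,1],[0,0,0,0,0,0,1]]'
python3 - <<'E'
from h import *
s0=r.sense();R0=rot(s0["tcp_rot"]);tip=s0["eef_pos"]+1.4*R0[:,2]+181*R0[:,0];print(tip,R0[:,0])
s=cams.grab_frame("side");t=cams.grab_frame("top")
a=cv2.resize(s["image"][170:270,240:340,::-1],(400,400),interpolation=3);b=cv2.resize(t["image"][130:230,220:320,::-1],(400,400),interpolation=3)
cv2.imwrite("pics/end.png",cv2.hconcat([a,b]));print((proj(s,[tip])-[240,170])*4,(proj(t,[tip])-[220,130])*4)
E
```

```text
clock: 12.7
eef_pos: [655.1, -213.2, 94.8]
tcp_rot: [-3.138, -0.002, 1.604]
contact_force: [-1.1, -0.2, -1.0]
opening: 0.143
grasp_force: 98.1
clock: 13.1
eef_pos: [657.4, -214.2, 99.6]
tcp_rot: [3.139, 0.0, 1.603]
contact_force: [-1.3, 0.3, -1.3]
opening: 0.147
grasp_force: 98.2
[651.5442321  -33.30938943  98.14732712] [-3.25411147e-02  9.99470372e-01 -2.25219527e-04]
[[195.66750481 100.98325104]] [[142.1266756  117.35866468]]
```

View pics/end.png

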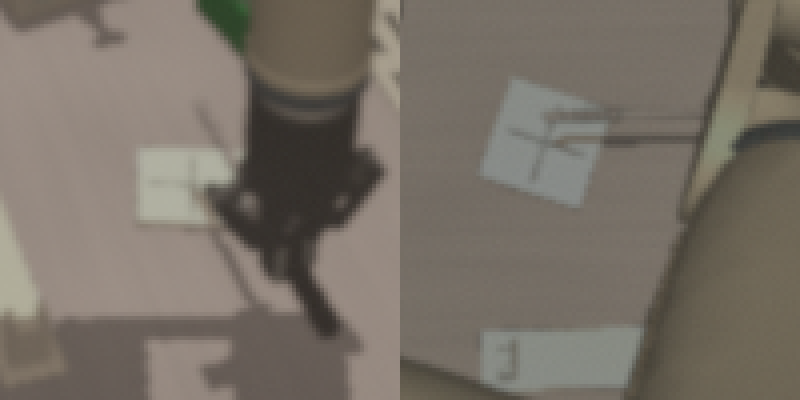

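The tip appears at (197,103) in the side half and at about (545,117) in the top half. Both match the predicted tip, which is 2–3 mm from the tile's middle and 90 mm above it, with the rod level and still. Handing in.

```bash
python3 -c "
from rig import sign_off
print(sign_off())"
```

```text
the job is handed in; nothing more can be done
None
```

I pushed the gauge rod through the eyelet until the collar stopped, drew it right out, and handed in after about 13 s with it level in the gripper, its tip about 90 mm above the tile and within about 3 mm of its middle; no verdict was returned.

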